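Shut the casting mould and hold its jack bolt

ROBOT

A 6-joint arm with a two-finger parallel gripper is mounted at the origin on the work surface. World frame = base frame: x ahead of the robot, y to its left, z up, the work surface at z = 0. Lengths are in m, angles in rad, forces in N, time in s.
With the tool pointing down it reaches from about 0.3 to 0.875 m from the base axis. Payload 6.4 kg.
Tool frame: the origin (TCP) lies between the finger pads; the fingertips stand 22 mm ahead of it and the grasp point (between the pads) lies 3 mm ahead of it; z points along the fingers, y is the line along which they close (so a half turn about z gives the same grasp; the last joint's range is limited). The gripper opens to 85 mm and grips with 20 to 120 N. Pads are 22 mm wide; open, the fingers measure 114 mm over their backs; the gripper's body (76 mm by 85 mm) begins 54 mm behind the grasp point. The pads swing forward as they close: fully open they stand 13 mm farther back than shut.
Start: joints at [1.1, 0.181, 1.607, -0, 1.354, -0.206], TCP at [0.15, 0.555, 0.253] pointing down, gripper open.
Joint ranges: [-2.99, 2.99], [-0.89, 2.07], [0.3, 2.58], [-1.14, 4.28], [0, 2.63], [-3.12, 3.12]. Speed limits (rad/s): [2.57, 2.57, 3.01, 3.14, 3.14, 3.14].

INTERFACE

Orientations are given as a unit quaternion [x, y, z, w].
In Python, from cell import bot gives the robot as it stands.
- The arm moves only by the tool drive_tool, never from a script. Its argument "deltas" is a list of rows, each a list of 7 numbers: the opening, from 0 (shut) to 1 (fully open), then the shift along the tool's x, y, z in m, then the turn, a rotation vector about the tool's x, y, z in rad. In form: [[gripper, tx, ty, tz, rx, ry, rz], ...]. A call has 1 to 10 rows; each row is the pose to reach, as a shift and turn from the pose commanded when the call began, along the tool's axes at that moment; what a row does not reach only later rows make up. A row lasts 1/8 s, in which the tool goes at most 62.5 mm and 10.7 degrees, less where a joint would pass 70% of its speed; a pose out of reach is approached as far as the arm can. A call with a gripper value outside its range is refused whole. The fingers move at their own pace and stop on an object; "grip_force" is the grip in N (left out, the last holds). Time passes only in rows, so rows that repeat a pose let the fingers close. It gives the time, the measured TCP pose, the force, the opening and the grip force at its end, in the units of the state.
- bot.read_state(): the state, without advancing time (a new reading comes with each control period).
- bot.snapshot(name): name is "scene" or "top" or "wrist"; returns a dict with "image" (420x560x3 uint8, red, green, blue), "vfov" (degrees; the focal length in pixels is half the picture's height over the tangent of half this angle, whatever the lens; pixels are square), "cx", "cy" (the principal point, pixels), "position" and "orientation" of the camera in the world; the wrist camera has in their place "mount" (4x4, takes a point from camera to tool coordinates, whose origin is the TCP and whose axes are the flange's). Camera axes: x right, y up, looking along -z (the intrinsics and any distortion apply to the point x, -y, -z); pixel columns grow to the right and rows downward; lengths in m; the calibration is good to about 2 mm. A picture is of the moment at which its call begins: read the wrist's pose just before it. There is no depth.
- bot.close_job(): hands the job in; it is judged then, once.
Trained networks look in a picture, given as the dict that the camera call returned (one of the last four; its "shot" number tells which), for a name from the list of things; names that differ only in an ending like _2 or _b are one class to them, and where a whole thing is asked for, a point or a joint stands for the part that bears it (a point fixed in the world has none). Each returns a list of dicts, best first, with "score" (0 to 1); they miss things now and then, are a little off and sometimes report something else, mostly with a low value. They report only what shows in the picture. A call takes as long as a camera call.
- bot.boxes_of(picture, name): "extent" ([left, top, width, height] in pixels, round what is visible of it).
The state is a dict: "time": time; "q": joint angles; "qd": joint speeds; "tau": joint torques, N m; "position": TCP position; "ee_rot": TCP orientation; "ft_force": force on the tool from outside, world axes, zero at the start; "ft_torque": the same for the moment, N m; "grip_width": finger opening in m; "grasp_force": force on a finger pad.
Only numpy, scipy, OpenCV 4.12 (cv2) and the standard library are available. Lean on these libraries where they do the work, as an engineer would, in place of code of your own. Each camera call takes 0.05 s, during which the arm holds its last target. There are 200 camera calls.

TASK

Shut the lid of the loaded casting mould fully. Then reach down from above into the narrow gap between the mould and the blue bracket beside it, grip the brass hex bolt head hidden there, which the slow nut runner is dragging round, and hold it from turning; finish while still gripping it, and leave the cups, bottle, jar and tray around the mould where they stand.

Things in the scene. Friction and masses are not known exactly. Their poses are not given: they have to be found in the camera images.
- rig: Fixed casting rig: dark steel base plate 220 (x) x 340 (y) x 10 mm on the table, origin at the centre of its underside, z up. Its +y half carries the mould box, its -y half the blue bracket and an orange nut runner (48 mm thick, lying along y to y -168, top 89 mm above the table). All rig coordinates below are from this origin, in mm.
- mould_rim (a point): Centre of the mouth of the aluminium mould box, at rig (0, 85, 80). The box is 160 (x) x 150 (y) mm outside, walls 8 mm, and is already loaded with a blue insert of coloured castings.
- bracket_top (a point): Middle of the top edge of the upright blue bracket, at rig (0, -46, 88). The plate is 110 mm long in x and 12 mm thick, parallel to the box's -y wall. The gap between them is 50 mm wide (rig y -40 to +10), open above and at both x ends; only the base plate (top at 10) and the bolt are in it.
- lid (a joint): Hinge of the mould's lid: 0 shut, grows as it opens, limit 1.2; starts 0.5 to 1.0 rad open. Hinge line parallel to the rig's y at the box's far rim, rig x +80, z 80. The hinge is stiff (0.16 N m friction): the lid stays where it is left. Pushing its upper face straight down near the middle with a few newtons shuts it, and it stays shut.
- lid_middle (a point): Centre of the lid's upper face, 80 mm from the hinge line; at rig (0, 85, 88) when shut. The lid is an aluminium plate 160 (hinge to free edge, towards -x) x 150 (y) x 8 mm, 0.15 kg, with a red tab 50 mm wide that sticks out 18 mm from its free edge.
- bolt_head (a point): Brass hex bolt head in the gap: 24 mm across flats, 27.7 across corners, 16 thick along its axis (the rig's y). This point is its centre, rig (0, -15, 65), mid-gap. It turns but does not shift. A 20 mm round shoe lies between it and the mould, a 16 mm shank between it and the bracket. Fingers from above close on it along the rig's x, with 60 mm or more free each side.
- bolt (a joint): Turn of bolt and nut (rad, about the rig's y). The nut runner drags it round all the time at about 0.12 rad/s with about 0.05 N m. Gripped on two opposite sides with 20 N or more, the head turns flats-on to the fingers in about a second and stops (the runner's clutch slips).
- cup_a: White plastic cup with a wooden stick, 72 mm across the rim, 85 mm high (stick to 125 mm), loose, just beyond the base plate's +y end. Origin: centre of its underside.
- cup_b: The same kind of cup, just beyond the -y end of the base plate.
- dropper: Small bottle, 28 mm across, 62 mm high, loose, on the +x side of the base plate. Origin: centre of its underside.
- jar: Amber jar, 60 mm across, 60 mm high, loose, at the +y side beyond the cup. Origin: centre of its underside.
- tray: Green mould tray 100 x 140 x 22 mm, loose, on the +x side of the base plate. Origin: centre of its underside.

How it is judged:
By the outcome, as a careful person would: the job done as asked, in the order asked, and still so for the second after the job is handed in, while the arm keeps its last pose, push and grip.
It also fails if it takes over 43 s, if anything falls off the work surface, if the arm or the gripper's body presses on something with over 40 N, if the wrist force passes 120 N, or if a joint passes its speed limit or range.

## Working session

There is one attempt and no reset: what is moved stays moved. The work goes in short steps, Python scripts to look and compute and a tool call to move; the robot and the scene stay as the last step left them, time stands still between calls to the robot, and variables do not carry over. Pictures are saved under pics/ and viewed, at most 10 in all, crops included, and the job is handed in when it is done.

Besides the shell and the picture viewer there is one more tool, called after ">>>" by a JSON object that holds its "method" and its "body", one argument or row to a line. drive_tool: Moves the arm, as the interface text tells. Its arguments: {"type":"object","properties":{"deltas":{"type":"array"},"grip_force":{"type":"number"}},"required":["deltas"]}

```bash
ls; mkdir -p pics
cat > h.py <<'E'
import numpy as np, cv2
from scipy.spatial.transform import Rotation as R
from cell import bot
E
python3 - <<'E'
from h import *
s=bot.read_state(); print({k:np.round(v,3) for k,v in s.items()})
ims=[]
for n in ["scene","top"]:
    p=bot.snapshot(n); print(n,{k:v for k,v in p.items() if k!='image'})
    im=p['image'][:,:,::-1].copy(); cv2.imwrite(f'pics/{n}1.png',im)
    for t in ["rig","lid","bolt_head","cup_a","dropper","jar","tray"]:
        print(t,[(np.round(d['extent']).tolist(),round(d['score'],2)) for d in bot.boxes_of(p,t)[:3]])
E
```

```text
pics
{'time': np.float64(0.0), 'q': array([ 1.1  ,  0.182,  1.608,  0.   ,  1.354, -0.206]), 'qd': array([-0.   ,  0.   ,  0.001,  0.   ,  0.   ,  0.   ]), 'tau': array([-2.0000e-03, -4.4487e+01, -3.5133e+01, -0.0000e+00,  9.0000e-03,
        0.0000e+00]), 'position': array([0.15 , 0.555, 0.252]), 'ee_rot': array([ 0.132,  0.991, -0.001, -0.   ]), 'ft_force': array([ 0.375, -0.267,  0.853]), 'ft_torque': array([-0.007,  0.051, -0.02 ]), 'grasp_force': np.float64(0.0), 'grip_width': np.float64(0.086)}
scene {'vfov': 48.966889679438026, 'cx': 277.5561766141593, 'cy': 213.77741526615026, 'position': array([ 1.19141488, -0.68772566,  0.72248633]), 'orientation': array([0.44659681, 0.1411074 , 0.28991269, 0.83462005]), 'shot': 1}
rig [([152.0, 152.0, 158.0, 145.0], 0.6)]
lid [([233.0, 148.0, 71.0, 85.0], 0.85)]
bolt_head [([204.0, 220.0, 27.0, 20.0], 0.67), ([298.0, 179.0, 28.0, 41.0], 0.21)]
cup_a [([300.0, 181.0, 24.0, 41.0], 0.93), ([137.0, 247.0, 35.0, 53.0], 0.62)]
dropper [([153.0, 152.0, 156.0, 148.0], 0.54), ([304.0, 237.0, 9.0, 26.0], 0.5)]
jar [([322.0, 178.0, 20.0, 24.0], 0.69), ([301.0, 181.0, 24.0, 39.0], 0.32)]
tray [([210.0, 277.0, 80.0, 65.0], 0.71), ([234.0, 150.0, 70.0, 79.0], 0.17)]
top {'vfov': 55.72512639870351, 'cx': 277.92302804484865, 'cy': 209.66146714021653, 'position': array([0.46336289, 0.10309767, 1.07338497]), 'orientation': array([-0.0540945 ,  0.05280683,  0.71423816, -0.69580821]), 'shot': 2}
rig [([250.0, 183.0, 143.0, 106.0], 0.88)]
lid [([256.0, 188.0, 73.0, 47.0], 0.87)]
bolt_head [([328.0, 228.0, 32.0, 18.0], 0.52)]
cup_a [([401.0, 221.0, 34.0, 25.0], 0.78), ([219.0, 196.0, 27.0, 28.0], 0.67), ([253.0, 184.0, 138.0, 107.0], 0.61)]
dropper [([258.0, 189.0, 69.0, 45.0], 0.65)]
jar [([180.0, 201.0, 24.0, 22.0], 0.82)]
tray [([346.0, 153.0, 52.0, 38.0], 0.83)]
```

View pics/top1.png

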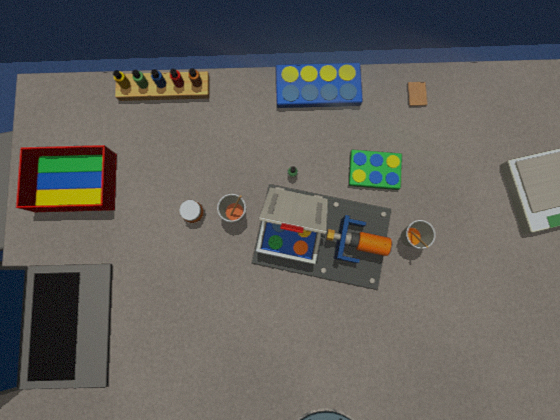

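View pics/scene1.png

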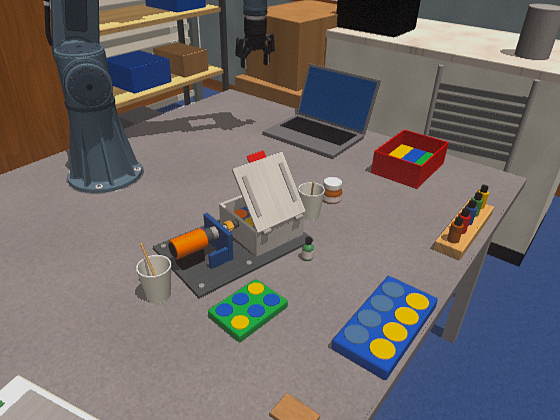

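The top view shows the plate corners at about (268,186), (392,208), (379,288) and (253,263). The lid is open with its red tab at (291,227), the gap and brass head are near (335,235), and the cups are at (231,208) and (420,235). In the scene view the lid stands up, hinged on the tray side.

```bash
cat >> h.py <<'E'
def ray(p,uv,T=None):
    f=p['image'].shape[0]/2/np.tan(np.radians(p['vfov'])/2)
    d=np.array([(uv[0]-p['cx'])/f,-(uv[1]-p['cy'])/f,-1.])
    if T is None: return np.array(p['position']),R.from_quat(p['orientation']).apply(d)
    return T[:3,3],T[:3,:3]@d
def atz(p,uv,z,T=None):
    o,d=ray(p,uv,T); return o+d*(z-o[2])/d[2]
def proj(p,X,T=None):
    f=p['image'].shape[0]/2/np.tan(np.radians(p['vfov'])/2)
    if T is None: c=R.from_quat(p['orientation']).inv().apply(np.atleast_2d(X)-p['position'])
    else: c=(np.atleast_2d(X)-T[:3,3])@T[:3,:3]
    return np.c_[p['cx']+f*c[:,0]/-c[:,2],p['cy']-f*c[:,1]/-c[:,2]]
def wrist():
    s=bot.read_state(); p=bot.snapshot('wrist')
    M=np.eye(4); M[:3,:3]=R.from_quat(s['ee_rot']).as_matrix(); M[:3,3]=s['position']
    return s,p,M@np.array(p['mount'])
E
python3 - <<'E'
from h import *
p=bot.snapshot('top')
C=[atz(p,c,0.01) for c in [(268,186),(392,208),(379,288),(253,263)]]
print(np.round(C,3)); c=np.mean(C,0); print('ctr',c)
for a,b in [(0,1),(1,2),(2,3),(3,0)]:
    d=C[b]-C[a]; print(np.linalg.norm(d),np.degrees(np.arctan2(d[1],d[0])))
for n,u,z in [('cupa',(231,208),.085),('cupb',(420,235),.085),('drop',(292,172),.06),('jar',(190,211),.06),('bolt',(335,235),.07)]: print(n,np.round(atz(p,u,z),3))
w=bot.snapshot('wrist'); print(w['mount'],w['vfov'])
E
```

```text
[[ 0.692  0.128  0.01 ]
 [ 0.622 -0.206  0.01 ]
 [ 0.41  -0.157  0.01 ]
 [ 0.484  0.173  0.01 ]]
ctr [ 0.55203761 -0.01544652  0.01      ]
0.3413833671044466 -101.78406910290572
0.21700576303308403 167.00934731801027
0.33794154457740055 77.41094052271426
0.21221263623144104 -12.079544439060232
cupa [0.621 0.221 0.085]
cupb [ 0.541 -0.249  0.085]
drop [0.717 0.064 0.06 ]
jar [0.62 0.33 0.06]
bolt [ 0.548 -0.04   0.07 ]
[[ 3.49864435e-04  9.61478615e-01  2.74879520e-01  7.11013646e-02]
 [ 9.99999828e-01 -4.65790849e-04  3.56460043e-04 -1.07716148e-03]
 [ 4.70765074e-04  2.74879348e-01 -9.61478613e-01 -1.20602079e-01]
 [ 0.00000000e+00  0.00000000e+00  0.00000000e+00  1.00000000e+00]] 67.6186788304487
```

>>> {"method": "drive_tool", "body": {
  "deltas": [
    [0, -0.05, -0.03, -0.02, 0, 0, 0.15],
    [0, -0.1, -0.064, -0.04, 0, 0, 0.3],
    [0, -0.15, -0.096, -0.06, 0, 0, 0.46],
    [0, -0.2, -0.128, -0.06, 0, 0, 0.62],
    [0, -0.25, -0.16, -0.06, 0, 0, 0.78],
    [0, -0.3, -0.192, -0.06, 0, 0, 0.94],
    [0, -0.35, -0.224, -0.06, 0, 0, 1.1],
    [0, -0.4, -0.256, -0.06, 0, 0, 1.26],
    [0, -0.45, -0.288, -0.06, 0, 0, 1.4],
    [0, -0.5, -0.32, -0.06, 0, 0, 1.518]
  ],
  "grip_force": 40
}}

```text
time: 2.15
position: [0.5504, 0.1136, 0.3135]
ee_rot: [0.779, 0.627, 0.0, 0.0]
ft_force: [0.9, 1.5, -0.5]
grip_width: -0.0001
grasp_force: 0.0
```

Run:
```python
from h import *
s,p,T=wrist(); print(s['time'],s['position'],s['ee_rot'],R.from_quat(s['ee_rot']).as_matrix().round(3),s['ft_force'])
im=p['image'][:,:,::-1].copy(); cv2.imwrite('pics/w1.png',im)
np.savez('w1.npz',T=T)
for t in ["lid","bolt_head","rig","cup_a"]: print(t,[(np.round(d['extent']).tolist(),round(d['score'],2)) for d in bot.boxes_of(p,t)[:3]])
```

```text
2.15 [0.55044642 0.11357735 0.313495  ] [7.79333476e-01 6.26609326e-01 2.72615980e-04 1.09100856e-04] [[ 0.215  0.977  0.001]
 [ 0.977 -0.215  0.   ]
 [ 0.     0.001 -1.   ]] [ 0.94471534  1.51616905 -0.46044075]
lid [([289.0, 150.0, 95.0, 146.0], 0.92)]
bolt_head []
rig [([222.0, 132.0, 166.0, 219.0], 0.84), ([290.0, 152.0, 96.0, 146.0], 0.54)]
cup_a [([292.0, 24.0, 72.0, 77.0], 0.58)]
```

View pics/w1.png

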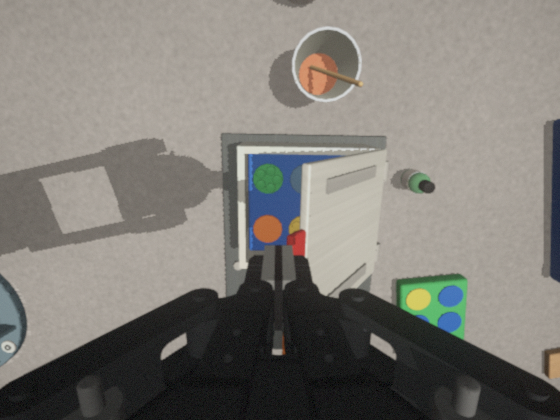

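The wrist view shows the plate's +y corners at (222,133) and (386,137). The lid's free edge is near column 302, its hinge side near column 385, and the red tab is at (297,243).

Run:
```python
from h import *
from scipy.optimize import least_squares
p=bot.snapshot('wrist'); T=np.load('w1.npz')['T']; pt=bot.snapshot('top')
def rigpt(v,q): c,s=np.cos(v[2]),np.sin(v[2]); q=np.atleast_2d(q)/1000; return np.c_[v[0]+c*q[:,0]-s*q[:,1],v[1]+s*q[:,0]+c*q[:,1],q[:,2]]
Qw=[[-110,170,10],[110,170,10],[-80,160,80]]; Uw=[(222,133),(386,137),(238,147)]
Qt=[[110,-170,10],[-110,-170,10],[-110,170,10],[110,170,10]]; Ut=[(392,208),(379,288),(253,263),(268,186)]
fw=lambda v:(proj(p,rigpt(v,Qw),T)-Uw); ft=lambda v:(proj(pt,rigpt(v,Qt))-Ut)
for name,f in [('w',lambda v:fw(v).ravel()),('t',lambda v:ft(v).ravel()),('both',lambda v:np.r_[fw(v).ravel()*.6,ft(v).ravel()])]:
    r=least_squares(f,[.55,-.015,-.21]); print(name,r.x.round(4),np.degrees(r.x[2]),f(r.x).round(1))
v=r.x
for th in np.arange(.5,1.05,.1):
    L=lambda l,y:[80-l*np.cos(th)+8*np.sin(th)*0,y,80+l*np.sin(th)]
    print(th.round(1),proj(p,rigpt(v,[L(160,160),L(169,85)]),T).round().tolist(),proj(pt,rigpt(v,[L(169,85)])).round().tolist())
print(rigpt(v,[[40,85,0],[0,85,88],[0,-15,65]]).round(4))
```

```text
w [ 0.5529 -0.0152 -0.2379] -13.632379845493068 [-0.8  0.5  1.5  0.2 -0.5 -0.4]
t [ 0.5522 -0.0155 -0.2148] -12.308952892622735 [-0.4 -0.5  0.4  0.8 -0.5  1.2  0.4 -1.5]
both [ 0.5538 -0.0154 -0.2248] -12.882338664076162 [-1.1  0.9  0.4 -0.6 -1.   0.3 -0.1 -0.4 -0.1  0.7 -0.8 -0.1  0.9 -2.6]
0.5 [[248.0, 156.0], [240.0, 237.0]] [[288.0, 251.0]]
0.6 [[256.0, 158.0], [248.0, 243.0]] [[289.0, 247.0]]
0.7 [[267.0, 160.0], [259.0, 250.0]] [[290.0, 242.0]]
0.8 [[281.0, 162.0], [272.0, 256.0]] [[291.0, 237.0]]
0.9 [[297.0, 164.0], [288.0, 262.0]] [[292.0, 230.0]]
1.0 [[317.0, 167.0], [307.0, 268.0]] [[294.0, 224.0]]
[[ 0.6117  0.0586  0.    ]
 [ 0.5727  0.0675  0.088 ]
 [ 0.5505 -0.03    0.065 ]]
```

>>> {"method": "drive_tool", "body": {
  "deltas": [
    [0, -0.042, 0.048, 0.0, 0, 0, 0],
    [0, -0.042, 0.048, 0.04, 0, 0, 0],
    [0, -0.042, 0.048, 0.07, 0, 0, 0],
    [0, -0.042, 0.048, 0.085, 0, 0, 0],
    [0, -0.042, 0.048, 0.1, 0, 0, 0],
    [0, -0.042, 0.048, 0.115, 0, 0, 0],
    [0, -0.042, 0.048, 0.13, 0, 0, 0]
  ]
}}

```text
time: 3.38
position: [0.5879, 0.0643, 0.1833]
ee_rot: [0.778, 0.628, 0.001, 0.001]
ft_force: [1.6, 0.2, 0.4]
grip_width: 0.0004
grasp_force: 0.5
```

>>> {"method": "drive_tool", "body": {
  "deltas": [
    [0, 0, 0, 0.015, 0, 0, 0],
    [0, 0, 0, 0.03, 0, 0, 0],
    [0, 0, 0, 0.045, 0, 0, 0],
    [0, 0, 0, 0.055, 0, 0, 0],
    [0, 0, 0, 0.062, 0, 0, 0],
    [0, 0, 0, 0.067, 0, 0, 0],
    [0, 0, 0, 0.07, 0, 0, 0]
  ]
}}

```text
time: 4.25
position: [0.5875, 0.0641, 0.1132]
ee_rot: [0.778, 0.628, 0.0, 0.0]
ft_force: [-0.7, -0.1, 1.2]
grip_width: -0.0002
grasp_force: 0.3
```

>>> {"method": "drive_tool", "body": {
  "deltas": [
    [0, 0, 0, 0.002, 0, 0, 0],
    [0, 0, 0, 0.004, 0, 0, 0],
    [0, 0, 0, 0.004, 0, 0, 0]
  ]
}}

```text
time: 4.62
position: [0.5877, 0.0641, 0.1101]
ee_rot: [0.778, 0.628, 0.0, 0.0]
ft_force: [-2.3, -0.3, 3.9]
grip_width: 0.0003
grasp_force: 2.2
```

Run:
```python
from h import *
s=bot.read_state(); print(s['time'],s['position'],s['ft_force'])
p=bot.snapshot('scene'); print([(np.round(d['extent']).tolist(),round(d['score'],2)) for d in bot.boxes_of(p,'lid')[:2]])
im=p['image'][120:310,130:350,::-1]; cv2.imwrite('pics/s2.png',cv2.resize(im,None,fx=3,fy=3,interpolation=cv2.INTER_CUBIC))
```

```text
4.625 [0.5876618  0.06410637 0.110067  ] [-2.32272702 -0.31866894  3.92974595]
[([222.0, 185.0, 80.0, 43.0], 0.71)]
```

View pics/s2.png

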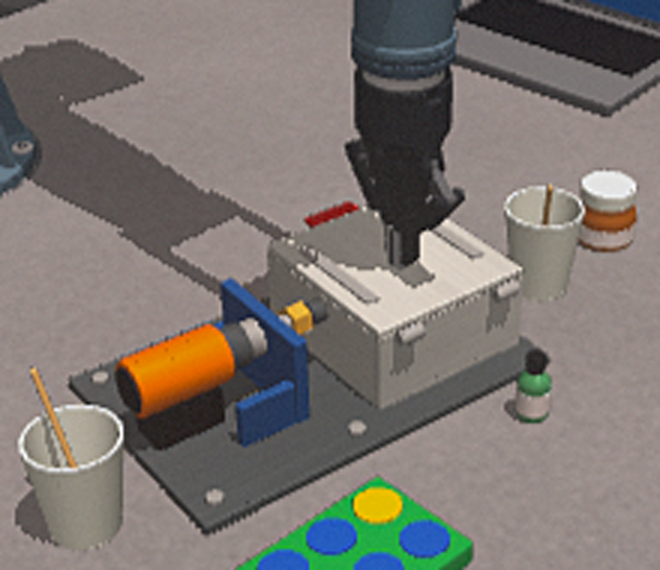

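The lid lies on the box with the fingertips on its middle, and the brass head is visible in the gap at crop (297,316). I'll press a little more to be sure it is shut.

>>> {"method": "drive_tool", "body": {
  "deltas": [
    [0, 0, 0, 0.002, 0, 0, 0],
    [0, 0, 0, 0.004, 0, 0, 0],
    [0, 0, 0, 0.004, 0, 0, 0]
  ]
}}

```text
time: 5.1
position: [0.5879, 0.0641, 0.1098]
ee_rot: [0.778, 0.629, 0.0, 0.0]
ft_force: [-15.7, 0.8, 32.0]
grip_width: 0.0001
grasp_force: 16.0
```

>>> {"method": "drive_tool", "body": {
  "deltas": [
    [0, 0, 0, -0.06, 0, 0, 0],
    [0.3, -0.05, -0.004, -0.1, 0, 0, 0],
    [0.9, -0.11, -0.01, -0.1, 0, 0, 0],
    [0.9, -0.15, -0.015, -0.1, 0, 0, 0],
    [0.9, -0.15, -0.015, -0.1, 0, 0, 0]
  ]
}}

```text
time: 5.72
position: [0.5407, -0.0818, 0.2055]
ee_rot: [0.779, 0.627, 0.0, 0.0]
ft_force: [-0.1, -0.1, 0.6]
grip_width: 0.0723
grasp_force: 0.0
```

Run:
```python
from h import *
s,p,T=wrist(); print(s['time'],s['position'],s['ft_force'],s['grip_width'])
np.savez('w2.npz',T=T,im=p['image']); cv2.imwrite('pics/w2.png',p['image'][:,:,::-1])
for t in ["lid","bolt_head"]: print(t,[(np.round(d['extent'],1).tolist(),round(d['score'],2)) for d in bot.boxes_of(p,t)[:3]])
```

```text
5.725 [ 0.54065719 -0.08184062  0.20552592] [-0.09744804 -0.12075543  0.63420458] 0.07228404744455136
lid [([135.5, 0.0, 258.2, 103.8], 0.65)]
bolt_head []
```

View pics/w2.png

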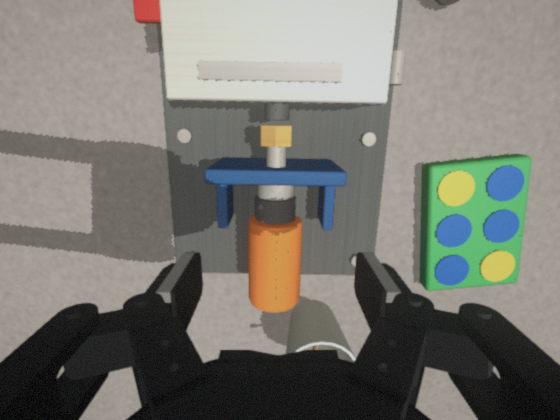

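>>> {"method": "drive_tool", "body": {
  "deltas": [
    [0.9, -0.03, 0, 0, 0, 0, 0],
    [0.9, -0.06, 0, 0, 0, 0, 0],
    [0.9, -0.06, 0, 0, 0, 0, 0]
  ]
}}

```text
time: 6.25
position: [0.5288, -0.1382, 0.2051]
ee_rot: [0.778, 0.628, -0.0, 0.0]
ft_force: [0.8, 0.8, -0.4]
grip_width: 0.0771
grasp_force: 0.0
```

Run:
```python
from h import *
s,p,T=wrist(); print(s['time'],s['position'],s['ft_force'],s['grip_width'])
np.savez('w3.npz',T=T,im=p['image']); cv2.imwrite('pics/w3.png',p['image'][:,:,::-1])
for t in ["lid","bolt_head"]: print(t,[(np.round(d['extent'],1).tolist(),round(d['score'],2)) for d in bot.boxes_of(p,t)[:3]])
```

```text
6.25 [ 0.52882716 -0.13822743  0.20512564] [ 0.75453922  0.822092   -0.43641662] 0.07714763887891314
lid [([161.6, 0.0, 231.4, 17.5], 0.94)]
bolt_head [([253.4, 44.9, 42.2, 107.8], 0.9)]
```

View pics/w3.png

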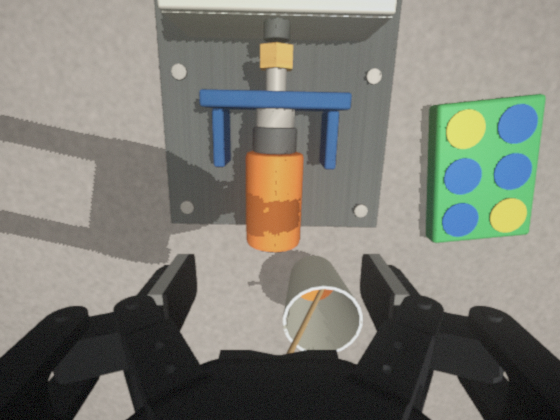

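Both views look into the gap. The brass head is at about (276,135) in the first and (276,55) in the second, and the lid's front edge is parallel to the wall (shut). The bracket's top is at row 175, then row 100.

Run:
```python
from h import *
p=bot.snapshot('wrist'); O=[];D=[]
for n,y0,y1 in [('w2',115,155),('w3',35,75)]:
    z=np.load(n+'.npz'); im=z['im']; h=cv2.cvtColor(im,cv2.COLOR_RGB2HSV)
    m=cv2.inRange(h,(14,110,80),(30,255,255)); k=np.zeros_like(m); k[y0:y1,250:305]=1; m=m*k
    x,y,w,hh=cv2.boundingRect(m); c=(x+w/2,y+hh/2); print(n,x,y,w,hh)
    o,d=ray(p,c,z['T']); O.append(o); D.append(d/np.linalg.norm(d))
    print(atz(p,c,.075,z['T']).round(4))
A=sum(np.eye(3)-np.outer(d,d) for d in D); b=sum((np.eye(3)-np.outer(d,d))@o for o,d in zip(O,D))
X=np.linalg.solve(A,b); print('bolt',X.round(4))
s=bot.read_state(); Rm=R.from_quat(s['ee_rot']).as_matrix(); d=np.r_[X[:2],.068]-s['position']
print('tool delta',(Rm.T@d).round(4), s['position'])
# bracket top edge & plate yaw from w3
z=np.load('w3.npz')['T']
for a,b2,h in [((201,98),(351,102),.088)]: 
    A1,B1=atz(p,a,h,z),atz(p,b2,h,z); print(A1,B1,np.degrees(np.arctan2(*(B1-A1)[1::-1])),np.linalg.norm(B1-A1))
z=np.load('w2.npz')['T']
for a,b2,h in [((164,99),(388,103),.088),((207,177),(345,180),.088)]: 
    A1,B1=atz(p,a,h,z),atz(p,b2,h,z); print(A1,B1,np.degrees(np.arctan2(*(B1-A1)[1::-1])),np.linalg.norm(B1-A1))
```

```text
w2 261 125 30 22
[ 0.5493 -0.0286  0.075 ]
w3 260 42 32 28
[ 0.5494 -0.029   0.075 ]
bolt [ 0.5494 -0.0287  0.0736]
tool delta [ 0.1098 -0.0024  0.1372] [ 0.52883171 -0.1366279   0.20512021]
[ 0.49051773 -0.04675881  0.088     ] [ 0.59535706 -0.07212377  0.088     ] -13.600852901278374 0.1078641120522124
[0.47651874 0.01475578 0.088     ] [ 0.63359879 -0.02246206  0.088     ] -13.329595431599772 0.161428959488913
[ 0.49108351 -0.04662838  0.088     ] [ 0.59441978 -0.07169786  0.088     ] -13.636558652001836 0.10633374197682482
```

>>> {"method": "drive_tool", "body": {
  "deltas": [
    [1, 0.05, -0.001, 0, 0, 0, 0.011],
    [1, 0.1, -0.002, 0, 0, 0, 0.022],
    [1, 0.11, -0.0024, 0.02, 0, 0, 0.022],
    [1, 0.11, -0.0024, 0.05, 0, 0, 0.022],
    [1, 0.11, -0.0024, 0.08, 0, 0, 0.022],
    [1, 0.11, -0.0024, 0.08, 0, 0, 0.022]
  ]
}}

```text
time: 7.2
position: [0.5474, -0.0283, 0.1229]
ee_rot: [0.784, 0.62, -0.002, -0.002]
ft_force: [-0.3, 0.2, 0.0]
grip_width: 0.085
grasp_force: 0.0
```

Run:
```python
from h import *
s=bot.read_state(); Rm=R.from_quat(s['ee_rot']).as_matrix(); print(s['time'],s['position'],s['ft_force'],s['grip_width'],np.degrees(np.arctan2(Rm[1,1],Rm[0,1])),(Rm.T@(np.r_[.5494,-.0288,.068]-s['position'])).round(4))
```

```text
7.2 [ 0.54740182 -0.02832777  0.12294855] [-0.30468104  0.2135154   0.04651442] 0.0850278273713533 -13.320659400895869 [-0.      0.0024  0.0549]
```

>>> {"method": "drive_tool", "body": {
  "deltas": [
    [1, 0, 0.002, 0.02, 0, 0, 0],
    [1, 0, 0.002, 0.04, 0, 0, 0],
    [1, 0, 0.002, 0.055, 0, 0, 0],
    [1, 0, 0.002, 0.055, 0, 0, 0]
  ]
}}

```text
time: 7.7
position: [0.5509, -0.0301, 0.0699]
ee_rot: [0.785, 0.62, -0.0, -0.001]
ft_force: [-0.3, 0.3, 0.3]
grip_width: 0.0855
grasp_force: 0.0
```

>>> {"method": "drive_tool", "body": {
  "deltas": [
    [0.6, 0, 0, 0, 0, 0, 0],
    [0.4, 0, 0, 0, 0, 0, 0],
    [0, 0, 0, 0, 0, 0, 0],
    [0, 0, 0, 0, 0, 0, 0],
    [0, 0, 0, 0, 0, 0, 0],
    [0, 0, 0, 0, 0, 0, 0],
    [0, 0, 0, 0, 0, 0, 0],
    [0, 0, 0, 0, 0, 0, 0],
    [0, 0, 0, 0, 0, 0, 0],
    [0, 0, 0, 0, 0, 0, 0]
  ],
  "grip_force": 45
}}

```text
time: 8.95
position: [0.5506, -0.0303, 0.071]
ee_rot: [0.785, 0.62, -0.001, -0.001]
ft_force: [-5.4, 0.2, 7.9]
grip_width: 0.0243
grasp_force: 43.6
```

>>> {"method": "drive_tool", "body": {
  "deltas": [
    [0, 0, 0, 0, 0, 0, 0],
    [0, 0, 0, 0, 0, 0, 0],
    [0, 0, 0, 0, 0, 0, 0],
    [0, 0, 0, 0, 0, 0, 0],
    [0, 0, 0, 0, 0, 0, 0],
    [0, 0, 0, 0, 0, 0, 0],
    [0, 0, 0, 0, 0, 0, 0],
    [0, 0, 0, 0, 0, 0, 0],
    [0, 0, 0, 0, 0, 0, 0],
    [0, 0, 0, 0, 0, 0, 0]
  ]
}}

```text
time: 10.2
position: [0.5506, -0.0303, 0.071]
ee_rot: [0.785, 0.62, -0.001, -0.001]
ft_force: [-5.6, 0.4, 9.0]
grip_width: 0.0245
grasp_force: 43.6
```

Run:
```python
from h import *
s=bot.read_state(); print(s['time'],s['position'],s['ft_force'],s['ft_torque'],s['grip_width'],s['grasp_force'])
p=bot.snapshot('scene'); im=p['image'][120:310,130:350,::-1]; cv2.imwrite('pics/s3.png',cv2.resize(im,None,fx=3,fy=3,interpolation=cv2.INTER_CUBIC))
```

```text
10.2 [ 0.550619   -0.03030032  0.07099319] [-5.56838763  0.44760943  8.98361827] [0.17784766 0.9093744  0.04489408] 0.02447984287995011 43.61801002174616
```

View pics/s3.png

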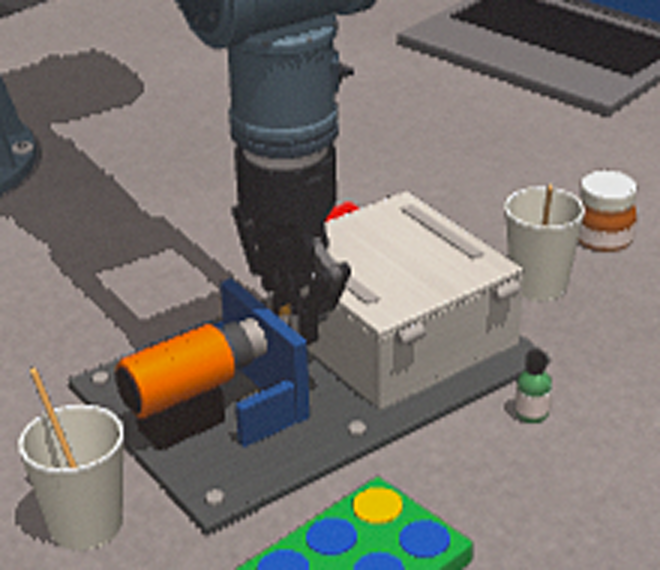

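The lid is shut and the fingers hold the brass head in the gap at crop (287,312). The opening is 24.5 mm, which is flats-on, and steady, and the cups, bottle, jar and tray have not moved.

```bash
python3 -c "
from cell import bot; print(bot.close_job())"
```

```text
the job is handed in; nothing more can be done
None
```

I pressed the lid shut, then gripped the bolt head flats-on at about 44 N, and the grip held steady for over a second before I handed the job in at about 10 s, still gripping; the cups, bottle, jar and tray did not appear to move, and the verdict wasn't reported back.

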